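Clamp a soiled sample vial with locking forceps and free it in the quarantine tray

ROBOT

A 6-joint arm with a two-finger parallel gripper is mounted at the origin on the work surface. World frame = base frame: x ahead of the robot, y to its left, z up, the work surface at z = 0. Lengths are in m, angles in rad, forces in N, time in s.
With the tool pointing down it reaches from about 0.25 to 0.725 m from the base axis. Payload 4 kg.
Tool frame: the origin (TCP) lies midway between the tips of the shut fingers; the grasp point (between the pads) lies 19 mm behind it; x points along the fingers, y is the direction in which the jaws open and shut, and the axes are right-handed (so a half turn about x gives the same grasp; the last joint's range is limited). The gripper opens to 85 mm and grips with 20 to 120 N. Pads are 22 mm wide; open, the fingers measure 114 mm over their backs; the gripper's body (76 mm by 85 mm) begins 54 mm behind the grasp point. The pads swing forward as they close: fully open they stand 13 mm farther back than shut.
Start: joints at [-1.204, 0.241, 0.005, 1.335, 0, 1.571], TCP at [0.179, -0.467, 0.231] pointing down, gripper open.
Joint ranges: [-2.72, 2.72], [-1.05, 1.87], [-1.09, 1.28], [-1.99, 2.15], [-1.42, 1.44], [-3.14, 3.14]. Speed limits (rad/s): [2.79, 2.79, 3.14, 3.14, 3.14, 3.14].

INTERFACE

Orientations are given as a unit quaternion [x, y, z, w].
In Python, from workcell import * gives the robot as it stands.
- The arm moves only by the tool play_rows, never from a script. Its argument "plan" is a list of rows, each a list of 7 numbers: the shift along the tool's x, y, z in mm, then the turn, a rotation vector about the tool's x, y, z in rad, then the closure, from -1 (fully open) to 1 (shut). In form: [[x, y, z, rx, ry, rz, grip], ...]. A call has 1 to 20 rows; each row shifts and turns the commanded pose from where the row before left it, along the tool's axes as they then stand; what a row does not reach is not made up. A row lasts 1/12 s, in which the tool goes at most 41.7 mm and 7.16 degrees, less where a joint would pass 70% of its speed; a pose out of reach is approached as far as the arm can. A call with a gripper value outside its range is refused whole. The fingers move at their own pace and stop on an object; the grip force is fixed at half the most. Time passes only in rows, so rows that do not move let the fingers close. It gives the time, the measured TCP pose, the force and the opening at its end, in the units of the state.
- get_obs(): the state, without advancing time (a new reading comes with each control period).
- camera(name): name is "side" or "top" or "wrist"; returns a dict with "frame" (480x640x3 uint8, red, green, blue), "depth" (480x640 float32, m along the optical axis (not along the pixel's ray), 0 where there is no reading), "fx", "fy", "cx", "cy" (pixels), "camera_from_world" (4x4, takes a point from world to camera coordinates). Camera axes: x right, y up, looking along -z (the intrinsics and any distortion apply to the point x, -y, -z); pixel columns grow to the right and rows downward; lengths in m; the calibration is good to about 2 mm. A picture is of the moment at which its call begins.
- job_done(): hands the job in, once; it reports no verdict.
Trained networks look in a picture, given as the dict that the camera call returned (one of the last four; its "shot" number tells which), for a name from the list of things; names that differ only in an ending like _2 or _b are one class to them, and where a whole thing is asked for, a point or a joint stands for the part that bears it (a point fixed in the world has none). Each returns a list of dicts, best first, with "confidence" (0 to 1); they miss things now and then, are a little off and sometimes report something else, mostly with a low value. They report only what shows in the picture. A call takes as long as a camera call. They do not tell look-alikes from the thing itself.
- search_frame(thing, picture): "centre" ([x, y, z] in m, in world coordinates, good to about 4 mm: the middle of the surface that is visible of it).
- pinpoint(thing, picture): "centre" ([x, y, z] in m, in world coordinates, good to about 4 mm: a listed point, or the origin of a listed thing).
The state is a dict: "clock": time; "joint_pos": joint angles; "joint_vel": joint speeds; "tau": joint torques, N m; "eef_pos": TCP position; "tool_rot": TCP orientation; "ft_force": force on the tool from outside, world axes, zero at the start; "ft_torque": the same for the moment, N m; "grip_width": finger opening in m.
Only numpy, scipy, OpenCV 4.12 (cv2) and the standard library are available. Lean on these libraries where they do the work, as an engineer would, in place of code of your own. Each camera call takes 0.05 s, during which the arm holds its last target. There are 200 camera calls.

TASK

The vial with the yellow cap is soiled outside, so never touch it with the gripper: lay the open locking forceps on the table with its jaws round it, squeeze the shanks until the ratchet holds by itself, and let go. Take the forceps again by its hinge block, carry the clamped vial upright into the red-rimmed tray, stand it on the tray floor and let go. Then press the upper finger ring down level with the lower one so that the ratchet frees and the jaws spring open, leaving the vial standing and the open forceps lying in the tray, and the other vials where they are.

Things in the scene. Friction and masses are not known exactly. Their poses are not given: they have to be found in the camera images.
- forceps: Ring-handled locking forceps, bright steel, 203 mm long, about 160 g, lying flat and open. Origin: on the surface it lies on, under the pivot; z up; x along half A to its jaw. Half A: jaw at +y, lower ring at -y. Half B crosses it: jaw at -y, upper ring at +y. Midline = x axis turned about z by MINUS half the handle angle; 'ahead' is along it to the jaws, 'behind' to the rings.
- pivot (a point): Centre of the hinge block, 10 mm above the surface. The block belongs to half A: 30 mm along the forceps' x, 24 mm across y, 3 to 17 mm high. The place to take the forceps for carrying, pinched across its 24 mm (centre of mass up to 20 mm behind it when empty, about here when it holds the vial).
- handle (a joint): Angle between the halves, rad: 0.35 open (a spring pushes it there), less as the handles close, stop at -0.06. Cheeks meet the vial at 0.13. The ratchet holds at about 0.10, 0.05, 0.00 (teeth 1 to 3): any holds the vial, tooth 2 well. Width over the shanks at the grip points: 55 mm open, 35, 31.5, 28 mm on the teeth; squeeze 2 to 4 mm past a tooth so it catches (33, 27.5, 23.5 mm), 8 to 12 N.
- grip_a (a point): Squeezing point on the outer side of shank A, 80 mm behind the pivot, 7 mm above the surface. The shanks are bars 6 mm wide, A 4 to 13 mm and B 8 to 17 mm above the surface, bare from 70 to 97 mm behind the pivot, between ratchet and rings: squeeze both from outside (60 mm over the widest bare part when open).
- grip_b (a point): Squeezing point on the outer side of shank B, 80 mm behind the pivot, 15 mm above the surface (see grip_a).
- ring_a (a point): Centre of the top of the lower finger ring A, 110 mm behind the pivot, 9 mm above the surface. Rings: 25 mm outside, 16 mm hole, 9 mm thick. Ratchet tabs: 62 mm behind the pivot, up to 21 mm high.
- ring_b (a point): Centre of the top of the upper finger ring B, 17 mm above the surface; it springs. The ratchet frees when B is pushed down about 6 mm: fingertips 12 mm apart (or up to 26), over the middle between the two ring centres, pressed to 10.5 to 12 mm above the surface, do it (B sinks, A cannot; up to 15 N). Stop when the handles spring apart; they stay open when B rises again.
- cheek_a (a point): Inner face of half A's jaw cheek, 66 mm ahead of the pivot, 10 mm above the surface. The cheeks are upright plates 28 mm long, 20 mm tall, down to the surface; open, they stand about 40 mm apart: 7 mm free on either side of the vial. Half B's jaw is springy, so the ratchet closes on after the cheeks have met the vial.
- cheek_b (a point): Inner face of half B's jaw cheek, 66 mm ahead of the pivot, 10 mm above the surface (see cheek_a).
- sample_vial: The soiled vial: dark amber plastic with a YELLOW cap, 26 mm diameter, 60 mm tall with its cap, about 35 g, standing upright; origin at the centre of its base, z along its axis. It stands in a loose row with the two dark-capped vials, in any of the three places, 85 mm or more from its neighbours.
- tray: Shallow white tray with a red rim, fixed to the table, 300 mm (x) by 210 mm (y) outside, 4 mm walls, 18 mm high (rim 19 mm), floor 4 mm above the table. Origin: centre of its underside. Room for the forceps lengthwise along x, jaws to +x, with the pivot near x = +20, y = -30 mm.
- vial_b: Bystander vial with a dark cap, 26 mm diameter, 60 mm tall with its cap, about 35 g, standing upright; origin at the centre of its base, z along its axis
- vial_c: Bystander vial with a dark cap, 26 mm diameter, 60 mm tall with its cap, about 35 g, standing upright; origin at the centre of its base, z along its axis
- vial_d: Bystander vial with a dark cap that already stands in the tray near its (+x, +y) corner, 26 mm diameter, 60 mm tall with its cap, about 35 g, standing upright; origin at the centre of its base, z along its axis
Things that resemble listed ones, but are neither listed nor needed, are in the scene too. Several things have the shape of the forceps; the one meant has the colours described above. What is shaped like the sample_vial but pink is not meant.

How it is judged:
On the way, in this order (a step that is already met when the one before it is completed fails the run):
1. the forceps is locked on the yellow-capped vial, on the table, with the gripper off it (value of joint handle below 0.12 rad and contact force between the fingers and forceps below 0.3 N and contact force between forceps and sample_vial above 1 N and height (world z) of sample_vial below 0.01 m), for 0.3 s.
2. the vial is lifted clear of the table in the locked forceps (value of joint handle below 0.12 rad and contact force between forceps and sample_vial above 1 N and height (world z) of sample_vial above 0.03 m), for 0.2 s.
3. the vial stands on the tray floor, still clamped, with the gripper off the forceps (value of joint handle below 0.12 rad and contact force between the fingers and forceps below 0.3 N and contact force between forceps and sample_vial above 1 N and linear speed of sample_vial below 0.03 m/s and x of sample_vial in the frame of tray between -0.132 and 0.132 m and y of sample_vial in the frame of tray between -0.087 and 0.087 m and z of sample_vial in the frame of tray between -0.005 and 0.009 m), for 0.2 s.
At the end, for the whole second after the job is handed in: The yellow-capped vial stands upright (within 6 degrees) on the tray floor, its axis 14 mm or more inside the walls, free of the jaws (under 1.5 N), at rest; the forceps lies in the tray (pivot inside it and within 20 mm of its underside), at rest, open (handle above 0.25) (value of joint handle above 0.25 rad and x of sample_vial in the frame of tray between -0.132 and 0.132 m and y of sample_vial in the frame of tray between -0.087 and 0.087 m and z of sample_vial in the frame of tray between -0.005 and 0.009 m and angle between sample_vial's own z axis and vertical below 0.1 rad and linear speed of each of sample_vial, forceps below 0.03 m/s and x of forceps in the frame of tray between -0.15 and 0.15 m and y of forceps in the frame of tray between -0.105 and 0.105 m and z of forceps in the frame of tray below 0.02 m and contact force between forceps and sample_vial below 1.5 N); the robot touches nothing.
It fails at once if the gripper or arm touches the yellow-capped vial (contact force between any of the fingers, the arm and sample_vial above 0.5 N).
It fails at once if the yellow-capped vial is tipped by more than 25 degrees (angle between sample_vial's own z axis and vertical above 0.44 rad).
It fails at once if another vial is moved more than 30 mm (distance of any of vial_b, vial_c, vial_d from where it was at the start of the episode above 0.03 m).
It also fails if it takes over 67 s, if anything falls off the work surface, if the arm or the gripper's body presses on something with over 40 N, if the wrist force passes 120 N, or if a joint passes its speed limit or range.

## Working session

There is one attempt and no reset: what is moved stays moved. The work goes in short steps, Python scripts to look and compute and a tool call to move; the robot and the scene stay as the last step left them, time stands still between calls to the robot, and variables do not carry over. Pictures are saved under pics/ and viewed, about 8 in all and at most 12, crops included, and the job is handed in when it is done.

Besides the shell and the picture viewer there is one more tool, called after "Request:" by a JSON object that holds its "method" and its "body", one argument or row to a line. play_rows: Moves the arm, as the interface text tells. Its arguments: {"type":"object","properties":{"plan":{"type":"array","items":{"type":"array","items":{"type":"number"}}}},"required":["plan"]}

```bash
mkdir -p pics; ls; cat > h.py <<'E'
from workcell import *
import numpy as np, cv2
def save(c,name,crop=None,scale=1):
    f=c["frame"][:,:,::-1]
    if crop: x0,y0,x1,y1=crop; f=f[y0:y1,x0:x1]
    cv2.imwrite("pics/"+name,cv2.resize(f,None,fx=scale,fy=scale,interpolation=cv2.INTER_CUBIC))
def px(c,p):
    q=c["camera_from_world"]@np.r_[p,1]
    return np.array([c["cx"]+c["fx"]*q[0]/-q[2], c["cy"]+c["fy"]*(-q[1])/-q[2]])
def world(c,u,v,z=None):
    T=np.linalg.inv(c["camera_from_world"])
    d=c["depth"][int(round(v)),int(round(u))]
    r=np.array([(u-c["cx"])/c["fx"],-(v-c["cy"])/c["fy"],-1])
    if z is None: return (T@np.r_[r*d,1])[:3]
    o=T[:3,3]; w=T[:3,:3]@r
    return o+w*(z-o[2])/w[2]
E
python3 - <<'E'
from h import *
o=get_obs();print(o)
c=camera("top");save(c,"top.png");print(c["fx"],c["camera_from_world"].round(3).tolist())
for t in ["forceps","pivot","grip_a","grip_b","ring_a","ring_b","cheek_a","cheek_b","sample_vial","tray","vial_b"]:
    for r in pinpoint(t,c): print(t,np.round(r["centre"],3),round(r["confidence"],2),px(c,r["centre"]).round())
E
```

```text
pics
{'clock': 0.0, 'joint_pos': array([-1.20399424e+00,  2.41362681e-01,  3.69198232e-03,  1.33522183e+00,
       -2.10820270e-05,  1.57077311e+00]), 'joint_vel': array([ 0.00109982,  0.00037625, -0.0006945 , -0.00067968, -0.00051858,
        0.00043676]), 'tau': array([-3.68739729e-04, -3.72316396e+01,  2.52408975e+01,  1.69197621e-02,
        6.84444331e-05,  5.25456201e-06]), 'eef_pos': array([ 0.17907461, -0.46612892,  0.2304258 ]), 'tool_rot': array([-0.69510361, -0.12969367,  0.69538858, -0.12823901]), 'ft_force': array([ 0.05988273, -0.42728117,  0.27682353]), 'ft_torque': array([-0.01092923,  0.02780267, -0.00047344]), 'grip_width': 0.08532210271466903}
529.5470879411973 [[-0.02, -1.0, -0.005, 0.073], [0.997, -0.02, 0.071, -0.426], [-0.071, -0.004, 0.997, -1.137], [0.0, 0.0, 0.0, 1.0]]
forceps [0.547 0.033 0.005] 0.63 [337. 193.]
forceps [ 0.214 -0.279 -0.002] 0.61 [483. 342.]
pivot [ 0.214 -0.276  0.009] 0.96 [483. 342.]
pivot [0.547 0.034 0.01 ] 0.93 [337. 192.]
grip_a [ 0.195 -0.358  0.003] 0.77 [521. 350.]
grip_a [ 0.48  -0.007  0.008] 0.72 [356. 222.]
grip_a [0.466 0.04
[... 588 characters left out ...]
[ 0.159 -0.373  0.015] 0.56 [531. 368.]
cheek_a [ 0.235 -0.21   0.012] 0.95 [453. 333.]
cheek_a [0.601 0.071 0.007] 0.88 [319. 169.]
cheek_a [0.618 0.03  0.012] 0.66 [338. 160.]
cheek_a [ 0.249 -0.22   0.011] 0.41 [457. 326.]
cheek_b [ 0.235 -0.21   0.012] 0.95 [453. 333.]
cheek_b [0.601 0.071 0.007] 0.88 [319. 169.]
cheek_b [0.618 0.03  0.012] 0.66 [338. 160.]
cheek_b [ 0.249 -0.22   0.011] 0.41 [457. 326.]
sample_vial [ 0.585  0.268 -0.004] 0.73 [232. 179.]
sample_vial [ 0.651  0.28  -0.   ] 0.44 [225. 149.]
tray [ 0.506 -0.271 -0.001] 0.81 [475. 209.]
vial_b [ 0.59   0.382 -0.002] 0.67 [180. 177.]
vial_b [ 0.58   0.169 -0.006] 0.61 [276. 180.]
vial_b [ 0.624 -0.207  0.006] 0.6 [445. 156.]
```

View pics/top.png

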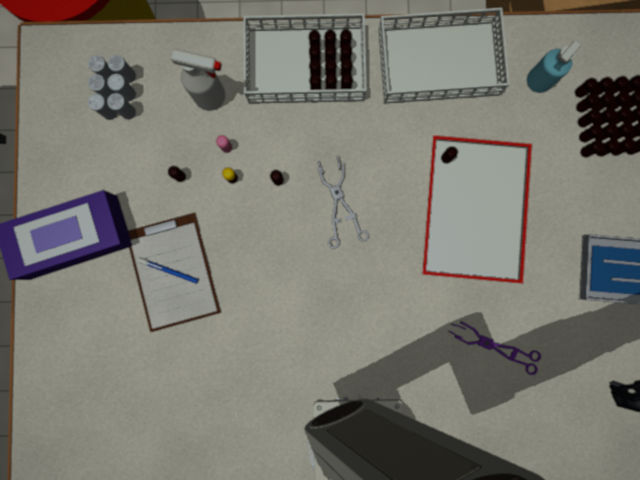

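Candidates: the forceps is steel at (337,193), and the purple one at (483,342) is a look-alike. The yellow-capped vial is at (230,174), and the pink one at (223,143) isn't meant. Dark caps are at (177,173), (277,177) and, in the tray, (449,155). I choose the steel forceps and the yellow cap, and will check both in a crop.

```bash
cat >> h.py <<'E'
from scipy.spatial.transform import Rotation as R
def wrap(a,p=2*np.pi): return (a+p/2)%p-p/2
def go(pos,yaw,half=True):
    """tool down, jaw-opening axis (tool y) at yaw+90deg; prints straightening + turn, then shift in turned tool axes (mm)"""
    o=get_obs(); q=R.from_quat(o["tool_rot"]); M=q.as_matrix(); ty=np.arctan2(M[1,1],M[0,1])
    tgt=yaw+np.pi/2; d=wrap(tgt-ty,np.pi if half else 2*np.pi)
    y=ty+d; N=np.c_[[0,0,-1],[np.cos(y),np.sin(y),0],np.cross([0,0,-1],[np.cos(y),np.sin(y),0])]
    rv=(q.inv()*R.from_matrix(N)).as_rotvec()
    print("pos",o["eef_pos"].round(4),"yawTooly",round(np.degrees(ty),1),"q6",o["joint_pos"][5].round(2),"t",o["clock"],"w",round(o["grip_width"],4))
    print("rot rv",rv.round(4),"shift mm",(N.T@(np.array(pos)-o["eef_pos"])*1000).round(1), "q6 now, turn about x deg",np.degrees(rv[0]).round(1))
E
python3 - <<'E'
from h import *
go([0.52,0.02,0.22],np.radians(23))
c=camera("top")
a=c["frame"][100:260,150:380,::-1];b=c["frame"][125:300,410:560,::-1]
save(c,"crop.png",(150,120,390,260),3)
E
```

```text
pos [ 0.1793 -0.4667  0.2313] yawTooly -69.0 q6 1.57 t 0.6 w 0.0855
rot rv [-0.0346 -0.     -0.    ] shift mm [  11.3 -314.9 -503.8] q6 now, turn about x deg -2.0
```

View pics/crop.png

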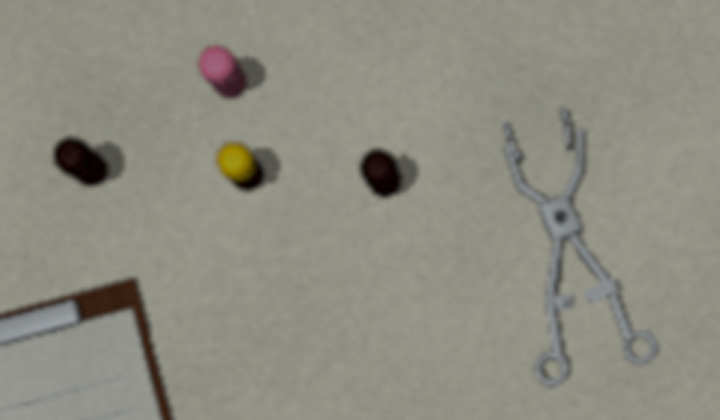

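The crop confirms it: the bright steel forceps is open with its jaws up-image, pivot at crop (560,215), and the yellow-capped vial is at (238,162) with dark neighbours at (75,155) and (382,172) and the pink one at (220,65).

Request:
{"method": "play_rows", "body": {
  "plan": [
    [0, 0, 0, -0.035, 0, 0, -1],
    [0.7, -19.7, -31.5, 0, 0, 0, -1],
    [0.7, -19.7, -31.5, 0, 0, 0, -1],
    [0.7, -19.7, -31.5, 0, 0, 0, -1],
    [0.7, -19.7, -31.5, 0, 0, 0, -1],
    [0.7, -19.7, -31.5, 0, 0, 0, -1],
    [0.7, -19.7, -31.5, 0, 0, 0, -1],
    [0.7, -19.7, -31.5, 0, 0, 0, -1],
    [0.7, -19.7, -31.5, 0, 0, 0, -1],
    [0.7, -19.7, -31.5, 0, 0, 0, -1],
    [0.7, -19.7, -31.5, 0, 0, 0, -1],
    [0.7, -19.7, -31.5, 0, 0, 0, -1],
    [0.7, -19.7, -31.5, 0, 0, 0, -1],
    [0.7, -19.7, -31.5, 0, 0, 0, -1],
    [0.7, -19.7, -31.5, 0, 0, 0, -1],
    [0.7, -19.7, -31.5, 0, 0, 0, -1],
    [0.7, -19.7, -31.5, 0, 0, 0, -1],
    [0, 0, 0, 0, 0, 0, -1],
    [0, 0, 0, 0, 0, 0, -1]
  ]
}}

```text
clock: 2.23
eef_pos: [0.5204, 0.0221, 0.2195]
tool_rot: [-0.692, -0.142, 0.693, -0.142]
ft_force: [-0.2, -0.3, 0.7]
grip_width: 0.0855
```

```bash
python3 - <<'E'
from h import *
print(get_obs()["joint_pos"])
go([0.52,0.02,0.22],np.radians(23))
c=camera("wrist");save(c,"w1.png")
for t in ["pivot","ring_a","cheek_a","grip_a"]:
    for r in pinpoint(t,c): print(t,np.round(r["centre"],4),round(r["confidence"],2),px(c,r["centre"]).round())
E
```

```text
[ 4.25960017e-02  2.88000492e-01  3.74103060e-02  1.32108686e+00
 -2.09868607e-04  2.77872922e+00]
pos [0.5204 0.0221 0.2195] yawTooly -66.8 q6 2.78 t 2.2333 w 0.0855
rot rv [0.004  0.0009 0.0001] shift mm [-0.5  1.8  1.2] q6 now, turn about x deg 0.2
pivot [0.5471 0.0323 0.0099] 0.68 [316. 168.]
ring_a [ 0.4509 -0.0179  0.0106] 0.81 [325. 284.]
ring_a [0.4391 0.0462 0.0197] 0.77 [255. 273.]
cheek_a [0.6139 0.0313 0.0103] 0.87 [349.  93.]
cheek_a [0.6016 0.0698 0.0145] 0.57 [300.  87.]
grip_a [0.4619 0.048  0.0168] 0.71 [262. 249.]
grip_a [ 0.4765 -0.0097  0.0098] 0.61 [328. 256.]
```

View pics/w1.png

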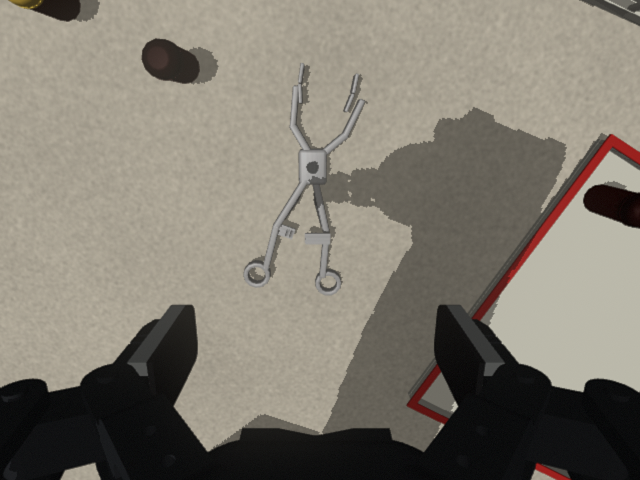

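The wrist view shows the steel forceps with the block hole at (313,167) and the block edges vertical in the image, so its yaw is about 23°. Rings are at (257,272) and (328,283), cheeks at (302,85) and (354,93). I need a half turn of the wrist so that joint 6 has range for the later poses.

```bash
python3 - <<'E'
from h import *
c=camera("wrist")
print(world(c,313,167,0.017),world(c,313.5,166.5), world(c,301,152,.017),world(c,301,181,.017),world(c,326,152,.017),world(c,326,181,.017))
T=np.linalg.inv(c["camera_from_world"]);print(T.round(3))
E
```

```text
[0.5463931  0.03213648 0.017     ] [0.5472367  0.03202341 0.01952277] [0.55400706 0.04623753 0.017     ] [0.53143419 0.03698988 0.017     ] [0.56214454 0.02693071 0.017     ] [0.53973744 0.01728396 0.017     ]
[[ 0.389  0.883  0.264  0.587]
 [-0.921  0.372  0.113  0.048]
 [ 0.001 -0.287  0.958  0.363]
 [ 0.     0.     0.     1.   ]]
```

Request:
{"method": "play_rows", "body": {
  "plan": [
    [0, 0, 0, -0.12, 0, 0, -1],
    [0, 0, 0, -0.12, 0, 0, -1],
    [0, 0, 0, -0.12, 0, 0, -1],
    [0, 0, 0, -0.12, 0, 0, -1],
    [0, 0, 0, -0.12, 0, 0, -1],
    [0, 0, 0, -0.12, 0, 0, -1],
    [0, 0, 0, -0.12, 0, 0, -1],
    [0, 0, 0, -0.12, 0, 0, -1],
    [0, 0, 0, -0.12, 0, 0, -1],
    [0, 0, 0, -0.12, 0, 0, -1],
    [0, 0, 0, -0.12, 0, 0, -1],
    [0, 0, 0, -0.12, 0, 0, -1],
    [0, 0, 0, -0.12, 0, 0, -1],
    [0, 0, 0, -0.12, 0, 0, -1],
    [0, 0, 0, -0.12, 0, 0, -1],
    [0, 0, 0, -0.12, 0, 0, -1],
    [0, 0, 0, -0.12, 0, 0, -1],
    [0, 0, 0, -0.12, 0, 0, -1],
    [0, 0, 0, -0.12, 0, 0, -1],
    [0, 0, 0, -0.12, 0, 0, -1]
  ]
}}

```text
clock: 4.2
eef_pos: [0.5196, 0.0194, 0.2205]
tool_rot: [0.118, 0.697, -0.118, 0.697]
ft_force: [-0.6, 0.3, -0.2]
grip_width: 0.0853
```

Request:
{"method": "play_rows", "body": {
  "plan": [
    [0, 0, 0, -0.12, 0, 0, -0.3],
    [0, 0, 0, -0.12, 0, 0, -0.3],
    [0, 0, 0, -0.12, 0, 0, -0.3],
    [0, 0, 0, -0.12, 0, 0, -0.3],
    [0, 0, 0, -0.12, 0, 0, -0.3],
    [0, 0, 0, -0.12, 0, 0, -0.3],
    [0, 0, 0, -0.02, 0, 0, -0.3],
    [0, 0, 0, 0, 0, 0, -0.3],
    [0, 0, 0, 0, 0, 0, -0.3]
  ]
}}

```text
clock: 4.95
eef_pos: [0.5198, 0.0199, 0.2203]
tool_rot: [-0.139, 0.693, 0.139, 0.693]
ft_force: [0.9, 0.9, -0.3]
grip_width: 0.0555
```

```bash
python3 - <<'E'
from h import *
go([0.546,0.034,0.06],np.radians(23))
E
```

```text
pos [0.5198 0.0199 0.2203] yawTooly 112.7 q6 -0.36 t 4.95 w 0.0555
rot rv [-0.0046  0.0003  0.0001] shift mm [160.3   2.7  29.6] q6 now, turn about x deg -0.3
```

Request:
{"method": "play_rows", "body": {
  "plan": [
    [30, 0.3, 6, 0, 0, 0, 0],
    [30, 0.3, 6, 0, 0, 0, 0],
    [30, 0.3, 6, 0, 0, 0, 0],
    [30, 0.3, 6, 0, 0, 0, 0],
    [30, 0, 5.5, 0, 0, 0, 0],
    [30, 0, 0, 0, 0, 0, 0],
    [20, 0, 0, 0, 0, 0, 0],
    [10, 0, 0, 0, 0, 0, 0],
    [6, 0, 0, 0, 0, 0, 0],
    [0, 0, 0, 0, 0, 0, 0],
    [0, 0, 0, 0, 0, 0, 0.2],
    [0, 0, 0, 0, 0, 0, 0.4],
    [0, 0, 0, 0, 0, 0, 0.6],
    [0, 0, 0, 0, 0, 0, 0.8],
    [0, 0, 0, 0, 0, 0, 0.8],
    [0, 0, 0, 0, 0, 0, 0.8]
  ]
}}

```text
clock: 6.28
eef_pos: [0.5482, 0.0332, 0.0061]
tool_rot: [-0.141, 0.692, 0.14, 0.694]
ft_force: [-0.5, -0.2, 7.3]
grip_width: 0.0219
```

```bash
python3 - <<'E'
from h import *
go([0.546,0.034,0.1],np.radians(0))
c=camera("top")
for t in ["sample_vial"]:
    for f in (pinpoint,search_frame):
        for r in f(t,c): print(t,np.round(r["centre"],4),round(r["confidence"],2),px(c,r["centre"]).round())
# yellow cap blob -> position at cap top z=0.06
hsv=cv2.cvtColor(c["frame"],cv2.COLOR_RGB2HSV)
m=cv2.inRange(hsv,(20,120,90),(35,255,255))
n,l,s,ce=cv2.connectedComponentsWithStats(m)
for i in range(1,n):
    if s[i,4]>30: print(s[i],ce[i],world(c,*ce[i],z=0.058))
E
```

```text
pos [0.5482 0.0332 0.0061] yawTooly 112.9 q6 -0.34 t 6.2833 w 0.0219
rot rv [0.4    0.004  0.0004] shift mm [-93.9   0.8  -2.2] q6 now, turn about x deg 22.9
sample_vial [ 0.583   0.2673 -0.0025] 0.69 [232. 180.]
sample_vial [ 0.6514  0.2799 -0.0011] 0.67 [226. 149.]
sample_vial [0.581  0.2621 0.0545] 0.69 [229. 175.]
sample_vial [0.6483 0.2772 0.0576] 0.5 [222. 144.]
[222 168  12  12 111] [227.68468468 173.24324324] [0.58447442 0.26484328 0.058     ]
```

The vial is at about (0.584, 0.266), and pinpoint, the depth search and the cap colour agree within 4 mm. I'll keep the forceps at its present heading (midline about 13°), which keeps the rings clear of the clipboard. Now lift and carry it to about 50 mm behind the vial.

Request:
{"method": "play_rows", "body": {
  "plan": [
    [-10, 0, 0, 0, 0, 0, 0.8],
    [-20, 0, 0, 0, 0, 0, 0.8],
    [-30, 0, 0, 0, 0, 0, 0.8],
    [-30, 10, 0, 0, 0, 0, 0.8],
    [-10, 20, 1, 0, 0, 0, 0.8],
    [0, 30, 2, 0, 0, 0, 0.8],
    [0, 30, 2, 0, 0, 0, 0.8],
    [0, 30, 2, 0, 0, 0, 0.8],
    [0, 30, 2, 0, 0, 0, 0.8],
    [0, 30, 2, 0, 0, 0, 0.8],
    [0, 20, 1, 0, 0, 0, 0.8],
    [0, 15, 0, 0, 0, 0, 0.8],
    [0, 5, 0, 0, 0, 0, 0.8],
    [0, 0, 0, 0, 0, 0, 0.8],
    [20, 0, 0, 0, 0, 0, 0.8],
    [20, 0, 0, 0, 0, 0, 0.8],
    [20, 0, 0, 0, 0, 0, 0.8],
    [20, 0, 0, 0, 0, 0, 0.8],
    [10, 0, 0, 0, 0, 0, 0.8],
    [0, 0, 0, 0, 0, 0, 0.8]
  ]
}}

```text
clock: 8.1
eef_pos: [0.4703, 0.2382, 0.0118]
tool_rot: [-0.141, 0.695, 0.139, 0.691]
ft_force: [-0.2, -0.5, -1.6]
grip_width: 0.0222
```

```bash
python3 - <<'E'
from h import *
go([0.520,0.251,0.02],np.radians(23))
c=camera("top"); save(c,"pre.png",(170,130,330,250),5)
for t in ["cheek_a","ring_a"]:
    for r in pinpoint(t,c):
        print(t,np.round(r["centre"],4),round(r["confidence"],2),px(c,r["centre"]).round())
d=camera("side"); save(d,"side.png")
E
```

```text
pos [0.4703 0.2382 0.0118] yawTooly 112.8 q6 0.07 t 8.1 w 0.0222
rot rv [-0.0029 -0.0054  0.0008] shift mm [-8.2 -7.6 50.7] q6 now, turn about x deg -0.2
cheek_a [ 0.2304 -0.2095  0.0129] 0.96 [453. 335.]
cheek_a [0.5412 0.2337 0.0177] 0.61 [245. 196.]
cheek_a [ 0.2482 -0.2201  0.0097] 0.53 [457. 327.]
ring_a [ 0.1584 -0.3719  0.0172] 0.53 [531. 368.]
```

View pics/pre.png

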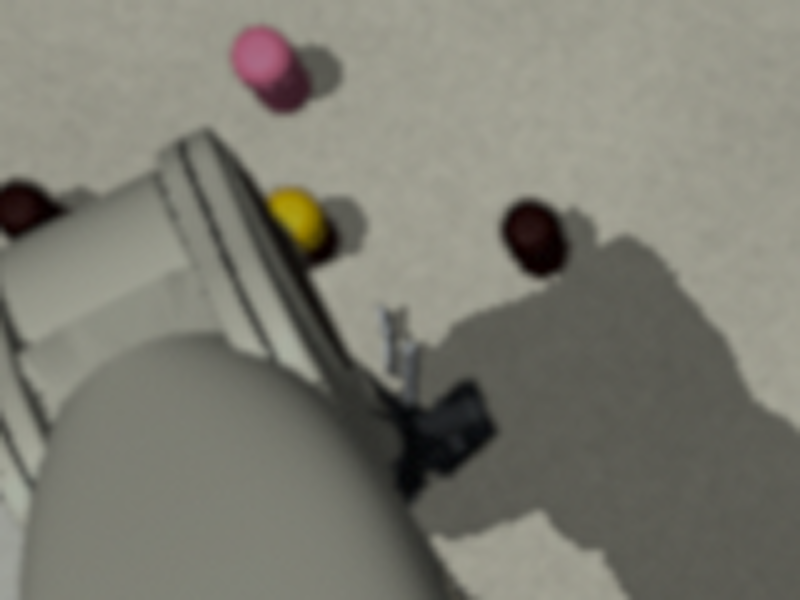

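View pics/side.png

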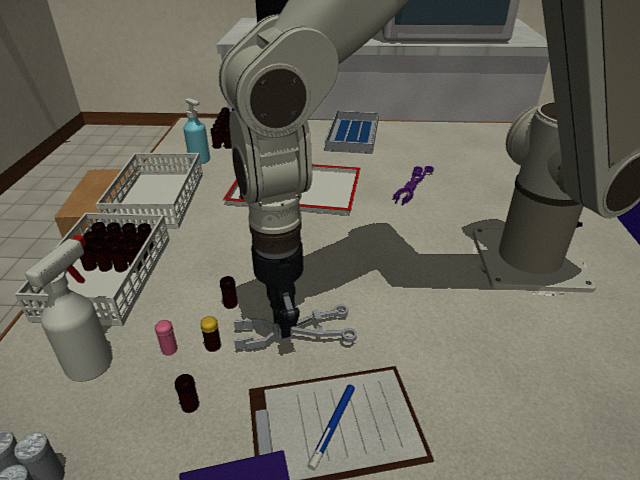

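The top view shows the yellow cap at (298,222), with one cheek visible at (390,340) and the arm hiding the rest. The side view shows the held forceps at (290,330), with its open jaws at (242,325) and (240,344) facing the vial at (210,334) and both rings free at (341,312) and (347,338). I'll measure in the side view.

```bash
python3 - <<'E'
from h import *
for k in range(2):
  c=camera("side")
  for t in ["cheek_a","ring_a","sample_vial","pivot","grip_a"]:
    for r in pinpoint(t,c):
        u=px(c,r["centre"])
        if u[1]>250: print(t,np.round(r["centre"],4),round(r["confidence"],2),u.round())
hsv=cv2.cvtColor(c["frame"],cv2.COLOR_RGB2HSV)
m=cv2.inRange(hsv,(20,120,90),(35,255,255))
n,l,s,ce=cv2.connectedComponentsWithStats(m)
for i in range(1,n):
    if s[i,4]>30: print(s[i],ce[i]); print(world(c,*ce[i]),world(c,*ce[i],z=.052))
T=np.linalg.inv(c["camera_from_world"]);print(T[:3,3].round(3))
save(c,"sc.png",(190,290,370,370),4)
E
```

```text
cheek_a [0.5375 0.2309 0.0152] 0.91 [245. 325.]
cheek_a [0.5305 0.2749 0.0215] 0.78 [244. 342.]
ring_a [0.3775 0.1823 0.0218] 0.77 [341. 306.]
ring_a [0.3613 0.2499 0.0224] 0.66 [350. 334.]
ring_a [0.3902 0.2539 0.027 ] 0.23 [332. 333.]
sample_vial [0.6575 0.2821 0.0015] 0.92 [168. 350.]
sample_vial [ 5.859e-01  2.663e-01 -3.000e-04] 0.65 [213. 346.]
pivot [0.4726 0.2405 0.0213] 0.96 [282. 328.]
pivot [0.4033 0.1924 0.0171] 0.3 [326. 311.]
grip_a [0.4054 0.194  0.0168] 0.72 [324. 312.]
grip_a [0.3935 0.2535 0.0253] 0.71 [330. 334.]
cheek_a [0.5294 0.2732 0.0209] 0.96 [245. 341.]
cheek_a [0.5396 0.2336 0.0121] 0.83 [244. 327.]
ring_a [0.3586 0.2492 0.0223] 0.85 [351. 334.]
ring_a [0.3742 0.1825 0.0196] 0.72 [342. 307.]
sample_vial [0.5863 0.2662 0.0009] 0.75 [213. 345.]
sample_vial [0.6581 0.2787 0.0007] 0.75 [168. 349.]
pivot [0.4715 0.2405 0.0163] 0.56 [283. 330.]
grip_a [0.4029 0.1923 0.0162] 0.82 [326. 311.]
grip_a [0.3901 0.2537 0.0229] 0.81 [332. 335.]
[201 316  17  17 208] [208.36057692 323.95192308]
[0.58365377 0.27448286 0.05816041] [0.58604079 0.26846556 0.052     ]
[0.374 0.804 0.6  ]
```

View pics/sc.png

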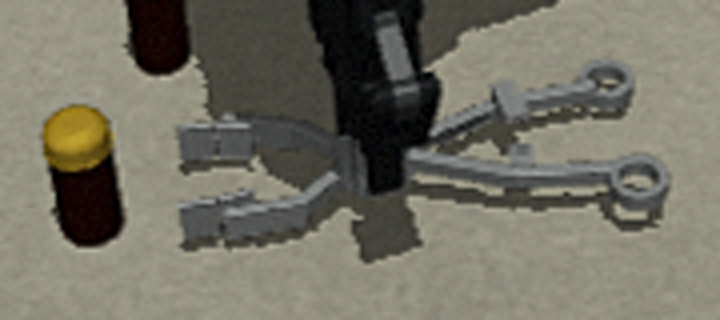

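The side crop shows both cheeks at (215,143) and (215,218) straddling the line to the vial at (88,190), with the forceps level. The networks give a cheek midpoint of (0.534, 0.253), the vial at (0.586, 0.266) and a 44 mm cheek spacing, which fits the description. Sliding in, lowering and releasing.

Request:
{"method": "play_rows", "body": {
  "plan": [
    [0, -0.7, 5, 0, 0, 0, 0.8],
    [0, -0.7, 5, 0, 0, 0, 0.8],
    [0, -0.7, 5, 0, 0, 0, 0.8],
    [0, -0.7, 5, 0, 0, 0, 0.8],
    [0, -0.7, 5, 0, 0, 0, 0.8],
    [0, -0.7, 5, 0, 0, 0, 0.8],
    [0, -0.7, 5, 0, 0, 0, 0.8],
    [0, -0.7, 5, 0, 0, 0, 0.8],
    [0, -0.8, 5, 0, 0, 0, 0.8],
    [0, -0.8, 5, 0, 0, 0, 0.8],
    [0, 0, 2, 0, 0, 0, 0.8],
    [2, 0, 0, 0, 0, 0, 0.8],
    [2, 0, 0, 0, 0, 0, 0.8],
    [2, 0, 0, 0, 0, 0, 0.8],
    [0, 0, 0, 0, 0, 0, 0.8]
  ]
}}

```text
clock: 10.15
eef_pos: [0.5218, 0.2536, 0.0074]
tool_rot: [-0.141, 0.694, 0.14, 0.692]
ft_force: [-0.1, 0.2, -1.2]
grip_width: 0.0224
```

```bash
python3 - <<'E'
from h import *
o=get_obs();print(o["eef_pos"],o["ft_force"])
c=camera("side")
for t in ["cheek_a","sample_vial","pivot"]:
    for r in pinpoint(t,c):
        u=px(c,r["centre"])
        if u[1]>250: print(t,np.round(r["centre"],4),round(r["confidence"],2),u.round())
save(c,"sc2.png",(170,270,350,370),4)
E
```

```text
[0.52183725 0.25361302 0.00740109] [-0.0841409   0.19197028 -1.18823945]
cheek_a [0.5773 0.2856 0.0142] 0.93 [214. 349.]
cheek_a [0.5895 0.2488 0.0084] 0.56 [213. 334.]
sample_vial [0.5843 0.2678 0.0048] 0.87 [214. 344.]
sample_vial [0.6585 0.2819 0.0025] 0.59 [167. 350.]
pivot [0.5222 0.2534 0.0098] 0.73 [252. 337.]
```

View pics/sc2.png

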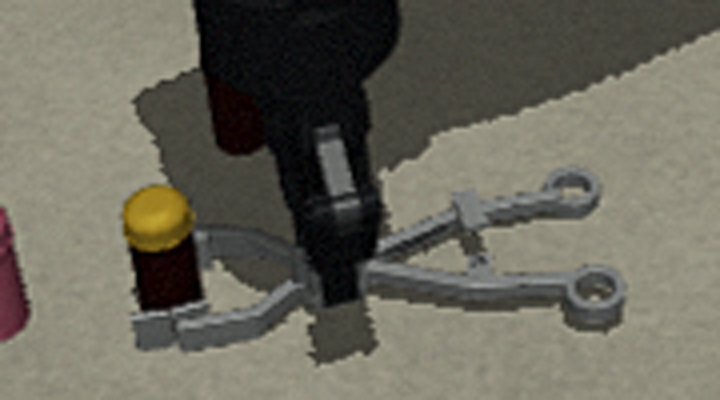

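The cheeks stand either side of the vial base: cheek midpoint (0.583, 0.267) against the vial at (0.584, 0.268). Lower the last bit, release, rise and go to the shanks.

Request:
{"method": "play_rows", "body": {
  "plan": [
    [1.5, 0, 0, 0, 0, 0, 0.8],
    [0, 0, 0, 0, 0, 0, 0.3],
    [0, 0, 0, 0, 0, 0, 0],
    [0, 0, 0, 0, 0, 0, 0],
    [0, 0, 0, 0, 0, 0, 0],
    [-10, 0, 0, 0, 0, 0, 0],
    [-30, 0, 0, 0, 0, 0, 0],
    [-30, 0, 0, 0, 0, 0, -0.5],
    [0, 0, -20, 0, 0, 0, -0.9],
    [0, 0, -20, 0.05, 0, 0, -0.9],
    [0, 0, -20, 0.06, 0, 0, -0.9],
    [0, 0, -20, 0.06, 0, 0, -0.9],
    [0, 0, 0, 0, 0, 0, -0.9],
    [0, 0, 0, 0, 0, 0, -0.9]
  ]
}}

```text
clock: 11.52
eef_pos: [0.4475, 0.2257, 0.0776]
tool_rot: [-0.081, 0.702, 0.082, 0.703]
ft_force: [0.3, 0.9, -0.1]
grip_width: 0.0811
```

```bash
python3 - <<'E'
from h import *
c=camera("side")
P={}
for t in ["cheek_a","sample_vial","pivot","grip_a","ring_a"]:
    for r in pinpoint(t,c):
        u=px(c,r["centre"])
        if u[1]>250: print(t,np.round(r["centre"],4),round(r["confidence"],2),u.round())
c=camera("wrist")
for t in ["pivot","grip_a","ring_a"]:
    for r in pinpoint(t,c): print("w",t,np.round(r["centre"],4),round(r["confidence"],2),px(c,r["centre"]).round())
go([0.442,0.235,0.006],np.radians(13))
save(c,"w2.png")
E
```

```text
cheek_a [0.5822 0.2863 0.0094] 0.95 [212. 351.]
cheek_a [0.5948 0.2516 0.0029] 0.54 [210. 337.]
sample_vial [6.546e-01 2.808e-01 5.000e-04] 0.7 [170. 350.]
sample_vial [5.853e-01 2.677e-01 5.000e-04] 0.66 [213. 346.]
pivot [0.5207 0.2532 0.0115] 0.7 [253. 336.]
grip_a [0.4421 0.2697 0.0181] 0.87 [299. 343.]
grip_a [0.455  0.2055 0.0052] 0.57 [295. 320.]
ring_a [0.4227 0.1974 0.0112] 0.8 [314. 315.]
ring_a [0.4098 0.264  0.0135] 0.69 [319. 343.]
w pivot [0.5236 0.2462 0.0117] 0.85 [321. 377.]
w grip_a [0.4537 0.211  0.0088] 0.89 [288. 255.]
w grip_a [0.4385 0.2636 0.0172] 0.84 [390. 255.]
w grip_a [0.525  0.2495 0.0129] 0.57 [325. 382.]
w ring_a [0.4242 0.1998 0.0107] 0.94 [278. 200.]
w ring_a [0.4153 0.2629 0.0177] 0.72 [402. 214.]
pos [0.448  0.2259 0.0764] yawTooly 103.2 q6 0.24 t 12.0167 w 0.0809
rot rv [ 0.0033 -0.0002  0.0001] shift mm [70.4 10.3 -3.8] q6 now, turn about x deg 0.2
```

View pics/w2.png

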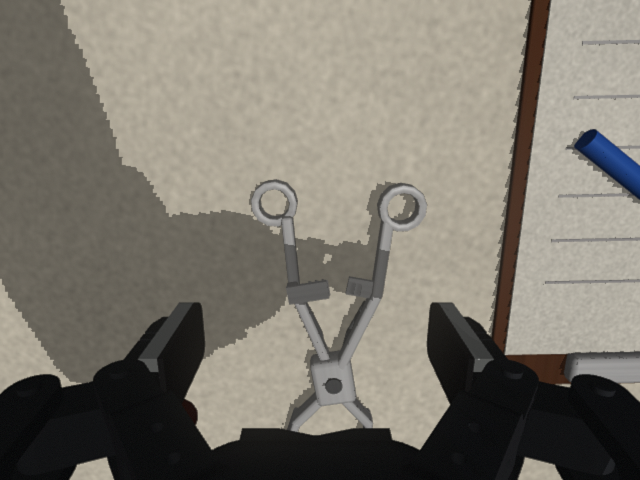

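The wrist view shows the rings at (273,202) and (403,207), the bare shanks around (290,255) and (385,255), and the block at (333,383), all between the open fingers. Descend over the shanks and squeeze stepwise to tooth 2.

Request:
{"method": "play_rows", "body": {
  "plan": [
    [0, 5.5, -2.5, 0, 0, 0, -0.9],
    [10, 6, -2.5, 0, 0, 0, -0.9],
    [25, 0, 0, 0, 0, 0, -0.9],
    [25, 0, 0, 0, 0, 0, -0.9],
    [9, 0, 0, 0, 0, 0, -0.9],
    [3, 0, 0, 0, 0, 0, -0.9],
    [0, 0, 0, 0, 0, 0, -0.6],
    [0, 0, 0, 0, 0, 0, -0.4],
    [0, 0, 0, 0, 0, 0, -0.3],
    [0, 0, 0, 0, 0, 0, -0.2],
    [0, 0, 0, 0, 0, 0, -0.1],
    [0, 0, 0, 0, 0, 0, 0],
    [0, 0, 0, 0, 0, 0, 0.08],
    [0, 0, 0, 0, 0, 0, 0.16],
    [0, 0, 0, 0, 0, 0, 0.22],
    [0, 0, 0, 0, 0, 0, 0.28],
    [0, 0, 0, 0, 0, 0, 0.33],
    [0, 0, 0, 0, 0, 0, 0.36],
    [0, 0, 0, 0, 0, 0, 0.36],
    [0, 0, 0, 0, 0, 0, 0.36]
  ]
}}

```text
clock: 13.68
eef_pos: [0.4404, 0.2356, 0.0051]
tool_rot: [-0.081, 0.702, 0.081, 0.703]
ft_force: [-1.8, -2.2, 8.3]
grip_width: 0.0276
```

```bash
python3 - <<'E'
from h import *
o=get_obs();print(o["eef_pos"],o["ft_force"],o["grip_width"])
c=camera("wrist");save(c,"w3.png")
c=camera("side")
for t in ["cheek_a","sample_vial","ring_a","grip_a"]:
    for r in pinpoint(t,c):
        u=px(c,r["centre"])
        if u[1]>250: print(t,np.round(r["centre"],4),round(r["confidence"],2),u.round())
E
```

```text
[0.44041359 0.23556023 0.00505177] [-1.82508215 -2.18717106  8.26088025] 0.02756675870697358
cheek_a [0.5919 0.2596 0.0025] 0.62 [210. 341.]
cheek_a [0.5845 0.2825 0.0124] 0.61 [211. 348.]
sample_vial [0.5868 0.2709 0.0033] 0.75 [212. 346.]
sample_vial [0.6588 0.2788 0.0015] 0.7 [167. 349.]
ring_a [0.4121 0.2458 0.0105] 0.83 [319. 336.]
ring_a [0.4218 0.2122 0.0098] 0.67 [314. 322.]
ring_a [0.4417 0.2548 0.0107] 0.23 [300. 339.]
grip_a [0.4429 0.2507 0.015 ] 0.88 [300. 336.]
```

Request:
{"method": "play_rows", "body": {
  "plan": [
    [0, 0, 0, 0, 0, 0, 0.375],
    [0, 0, 0, 0, 0, 0, 0.375],
    [0, 0, 0, 0, 0, 0, 0.3],
    [0, 0, 0, 0, 0, 0, 0.2],
    [0, 0, 0, 0, 0, 0, 0.1],
    [0, 0, 0, 0, 0, 0, 0],
    [0, 0, 0, 0, 0, 0, -0.2],
    [0, 0, 0, 0, 0, 0, -0.2],
    [0, 0, 0, 0, 0, 0, -0.2],
    [-5, 0, 0, 0, 0, 0, -0.2],
    [-25, 0, 0, 0, 0, 0, -0.2],
    [-30, 0, 0, 0, 0, 0, -0.2]
  ]
}}

```text
clock: 14.98
eef_pos: [0.4382, 0.2347, 0.0635]
tool_rot: [-0.082, 0.704, 0.08, 0.7]
ft_force: [1.4, -0.3, 0.3]
grip_width: 0.0517
```

```bash
python3 - <<'E'
from h import *
o=get_obs();print(o["eef_pos"],o["ft_force"],o["grip_width"])
w=camera("wrist")
c=camera("side")
for c in (w,c):
  for t in ["cheek_a","sample_vial","ring_a","grip_a","pivot"]:
    for r in pinpoint(t,c):
        u=px(c,r["centre"])
        print(c is w,t,np.round(r["centre"],4),round(r["confidence"],2),u.round())
a=cv2.resize(w["frame"][100:460,160:500],None,fx=1.1,fy=1.1)
b=cv2.resize(c["frame"][270:370,180:360],(680,378),interpolation=cv2.INTER_CUBIC)
a=a[:378]; b=b[:, :420]
a=cv2.resize(a,(374,378))
cv2.imwrite("pics/w4.png",np.hstack([a,b])[:,:,::-1])
go([0.52,0.253,0.005],np.radians(12+1.5))
E
```

```text
[0.43824282 0.23473058 0.06346631] [ 1.43289578 -0.33968502  0.27578401] 0.05166776193580635
True ring_a [0.4219 0.215  0.0083] 0.62 [286. 223.]
True grip_a [0.4384 0.2565 0.0127] 0.85 [358. 274.]
True grip_a [0.4531 0.2193 0.0073] 0.62 [282. 280.]
True grip_a [0.4214 0.2153 0.0106] 0.45 [286. 224.]
True pivot [0.5258 0.2513 0.0127] 0.92 [310. 411.]
False cheek_a [0.5831 0.2823 0.0108] 0.86 [212. 348.]
False cheek_a [ 0.2326 -0.2152  0.0073] 0.83 [404. 199.]
False cheek_a [0.5936 0.2574 0.0057] 0.58 [209. 339.]
False cheek_a [ 0.249  -0.2198  0.0139] 0.43 [398. 196.]
False sample_vial [6.565e-01 2.785e-01 3.000e-04] 0.87 [169. 349.]
False sample_vial [0.5852 0.2725 0.0007] 0.57 [213. 348.]
False ring_a [ 0.1824 -0.3862  0.0109] 0.97 [418. 166.]
False ring_a [0.4242 0.2139 0.0103] 0.78 [313. 322.]
False ring_a [ 0.1615 -0.3735  0.0166] 0.6 [427. 167.]
False ring_a [0.4132 0.2464 0.014 ] 0.56 [318. 335.]
False grip_a [0.4403 0.254  0.0188] 0.74 [301. 336.]
False grip_a [0.4495 0.2187 0.0068] 0.62 [298. 325.]
False grip_a [ 0.1966 -0.3557  0.0035] 0.58 [413. 174.]
False grip_a [ 0.1711 -0.3449  0.0163] 0.42 [424. 172.]
False pivot [ 0.2144 -0.2791  0.0061] 0.92 [409. 187.]
False pivot [0.5252 0.2574 0.0129] 0.72 [250. 338.]
pos [0.4399 0.2356 0.0639] yawTooly 103.2 q6 0.26 t 15.5833 w 0.0512
rot rv [-0.0054 -0.0014  0.0004] shift mm [58.9 -1.8 81.9] q6 now, turn about x deg -0.3
```

View pics/w4.png

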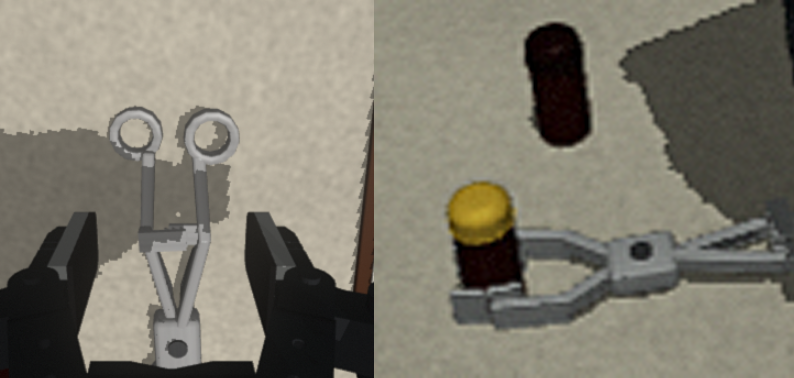

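The forceps is locked. In the left panel the shanks stay close together and parallel with the gripper off, rings at (135,132) and (212,137). In the right panel the cheeks clamp the vial at (487,300), with the block hole at (640,251). The ring spacing fell from 65 to 34 mm, so the handle is at about 0.06. Next I locate the block hole for the carry grip.

```bash
python3 - <<'E'
from h import *
w=camera("wrist");s=camera("side")
print(world(w,321,416,.017),world(s,250.4,336.4,.017))
f=w["frame"].astype(int)[385:455,285:360]; g=f.sum(2)
print("dark hole centroid", [ (np.nonzero(g[20:50,20:55]<np.percentile(g[20:50,20:55],12))[k].mean()) for k in (1,0)])
go([0.522,0.254,0.005],np.radians(14.5))
t=camera("top")
# tray rim: red
hsv=cv2.cvtColor(t["frame"],cv2.COLOR_RGB2HSV)
m=cv2.inRange(hsv,(0,120,80),(8,255,255))|cv2.inRange(hsv,(172,120,80),(180,255,255))
m[:, :400]=0; m[:110]=0; m[:,560:]=0
(cx,cy),(a,b),an=cv2.minAreaRect(np.argwhere(m)[:,::-1].astype(np.float32))
bx=cv2.boxPoints(((cx,cy),(a,b),an)); W=np.array([world(t,*p,z=.019) for p in bx]); print(W.round(4), W.mean(0))
e=[W[(i+1)%4]-W[i] for i in range(4)]; print([ (np.linalg.norm(v).round(3),np.degrees(np.arctan2(v[1],v[0])).round(1)) for v in e])
print([ (r["centre"].round(3) if hasattr(r["centre"],"round") else r["centre"]) for r in pinpoint("vial_d",t)])
E
```

```text
[0.52649162 0.25844566 0.017     ] [0.52348067 0.25865459 0.017     ]
dark hole centroid [np.float64(18.008064516129032), np.float64(13.620967741935484)]
pos [0.4401 0.2357 0.0642] yawTooly 103.2 q6 0.26 t 15.6833 w 0.0513
rot rv [-0.0229 -0.0009  0.0002] shift mm [59.2 -2.8 83.8] q6 now, turn about x deg -1.3
[[ 0.3614 -0.1464  0.019 ]
 [ 0.668  -0.1802  0.019 ]
 [ 0.6461 -0.3989  0.019 ]
 [ 0.3405 -0.3611  0.019 ]] [ 0.50399532 -0.2716255   0.019     ]
[(np.float64(0.309), np.float64(-6.3)), (np.float64(0.22), np.float64(-95.7)), (np.float64(0.308), np.float64(173.0)), (np.float64(0.216), np.float64(84.4))]
[[0.5899, 0.3803, 0.003], [0.6211, -0.2058, 0.0058], [0.58, 0.1666, -0.005], [0.5805, 0.2862, 0.0103]]
```

Request:
{"method": "play_rows", "body": {
  "plan": [
    [0, 0, 15, -0.023, 0, 0, -0.2],
    [0, 0, 25, 0, 0, 0, -0.1],
    [0, 0, 25, 0, 0, 0, 0],
    [0, 0.4, 22.4, 0, 0, 0, 0],
    [10, 0, 0, 0, 0, 0, 0],
    [25, 0, 0, 0, 0, 0, 0],
    [16, 0, 0, 0, 0, 0, 0],
    [6, 0, 0, 0, 0, 0, 0],
    [2, 0, 0, 0, 0, 0, 0],
    [0, 0, 0, 0, 0, 0, 0.2],
    [0, 0, 0, 0, 0, 0, 0.35],
    [0, 0, 0, 0, 0, 0, 0.5],
    [0, 0, 0, 0, 0, 0, 0.8],
    [0, 0, 0, 0, 0, 0, 0.8],
    [0, 0, 0, 0, 0, 0, 0.8]
  ]
}}

```text
clock: 17.03
eef_pos: [0.5258, 0.2584, 0.007]
tool_rot: [-0.089, 0.701, 0.09, 0.702]
ft_force: [0.0, 0.4, 6.1]
grip_width: 0.0219
```

Request:
{"method": "play_rows", "body": {
  "plan": [
    [-4, 0, 0, 0, 0, 0, 0.8],
    [-8, 0, 0, 0, 0, 0, 0.8],
    [-12, 0, 0, 0, 0, 0, 0.8],
    [-16, 0, 0, 0, 0, 0, 0.8],
    [-20, 0, 0, 0, 0, 0, 0.8],
    [-20, 0, 0, 0, 0, 0, 0.8],
    [-14, 0, 0, 0, 0, 0, 0.8],
    [-6, 0, 0, 0, 0, 0, 0.8],
    [0, 0, 0, 0, 0, 0, 0.8]
  ]
}}

```text
clock: 17.78
eef_pos: [0.526, 0.2583, 0.1075]
tool_rot: [-0.089, 0.7, 0.09, 0.703]
ft_force: [0.4, -0.1, -2.4]
grip_width: 0.0225
```

```bash
python3 - <<'E'
from h import *
s=camera("side")
for t in ["cheek_a","sample_vial","ring_a","pivot"]:
    for r in search_frame(t,s) if t=="sample_vial" else pinpoint(t,s):
        u=px(s,r["centre"])
        if r["centre"][1]>.1: print(t,np.round(r["centre"],4),round(r["confidence"],2),u.round())
save(s,"sl.png",(160,180,400,360),3)
go([0.5206,-0.3036,0.115],np.radians(-4.3))
E
```

```text
cheek_a [0.585  0.2806 0.1124] 0.84 [201. 301.]
cheek_a [0.5921 0.2557 0.1082] 0.73 [201. 292.]
sample_vial [0.5851 0.2772 0.1474] 0.86 [198. 281.]
sample_vial [0.6516 0.2894 0.0379] 0.71 [165. 338.]
ring_a [0.412  0.2463 0.1101] 0.91 [318. 291.]
ring_a [0.4197 0.211  0.1104] 0.59 [315. 276.]
pivot [0.5237 0.2557 0.111 ] 0.64 [245. 292.]
pos [0.524  0.2573 0.1041] yawTooly 104.5 q6 0.2 t 18.0333 w 0.0219
rot rv [ 0.3282 -0.0028  0.0011] shift mm [ -10.9 -559.6   38.7] q6 now, turn about x deg 18.8
```

View pics/sl.png

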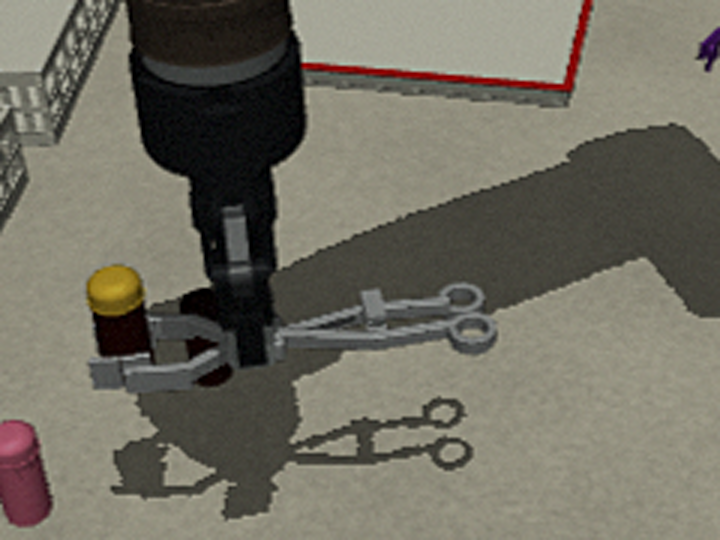

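The vial is lifted, upright and clamped at crop (120,320), and the forceps is level. Carry it to the tray.

Request:
{"method": "play_rows", "body": {
  "plan": [
    [0, 0, 0, 0.06, 0, 0, 0.8],
    [0, 0, 0, 0.09, 0, 0, 0.8],
    [0, 0, 0, 0.09, 0, 0, 0.8],
    [0, 0, 0, 0.088, 0, 0, 0.8],
    [0, -10, 2.4, 0, 0, 0, 0.8],
    [0, -20, 2.4, 0, 0, 0, 0.8],
    [0, -30, 2.4, 0, 0, 0, 0.8],
    [0, -30, 2.4, 0, 0, 0, 0.8],
    [0, -30, 2.4, 0, 0, 0, 0.8],
    [0, -30, 2.4, 0, 0, 0, 0.8],
    [0, -30, 2.4, 0, 0, 0, 0.8],
    [0, -30, 2.4, 0, 0, 0, 0.8],
    [0, -30, 2.4, 0, 0, 0, 0.8],
    [0, -30, 2.4, 0, 0, 0, 0.8],
    [0, -30, 2.4, 0, 0, 0, 0.8],
    [0, -30, 2.4, 0, 0, 0, 0.8],
    [0, -30, 2.4, 0, 0, 0, 0.8],
    [0, -30, 2.4, 0, 0, 0, 0.8],
    [0, -30, 2.4, 0, 0, 0, 0.8],
    [0, -30, 2.4, 0, 0, 0, 0.8]
  ]
}}

```text
clock: 19.7
eef_pos: [0.5285, -0.1958, 0.1049]
tool_rot: [0.026, 0.707, -0.026, 0.706]
ft_force: [0.7, -0.5, -1.0]
grip_width: 0.0223
```

Request:
{"method": "play_rows", "body": {
  "plan": [
    [0, -30, 0, 0, 0, 0, 0.8],
    [0, -30, 0, 0, 0, 0, 0.8],
    [0, -25, 0, 0, 0, 0, 0.8],
    [0, -15, 0, 0, 0, 0, 0.8],
    [0, -9.6, 0, 0, 0, 0, 0.8],
    [0, 0, 0, 0, 0, 0, 0.8],
    [0, 0, 0, 0, 0, 0, 0.8]
  ]
}}

```text
clock: 20.28
eef_pos: [0.5211, -0.3025, 0.1052]
tool_rot: [0.027, 0.707, -0.026, 0.706]
ft_force: [-0.7, 0.3, -2.5]
grip_width: 0.0222
```

```bash
python3 - <<'E'
from h import *
go([0.5206,-0.3036,0.011],np.radians(-4.3))
print(get_obs()["ft_force"])
for n in("side","top"):
  s=camera(n)
  for t in ["cheek_a","sample_vial","ring_a","pivot"]:
    for r in pinpoint(t,s):
        if r["centre"][1]<-.15 and r["centre"][0]>.3: print(n,t,np.round(r["centre"],4),round(r["confidence"],2),px(s,r["centre"]).round())
E
```

```text
pos [ 0.5211 -0.3025  0.1052] yawTooly 85.7 q6 -0.45 t 20.2833 w 0.0222
rot rv [ 0.0007 -0.0009 -0.0013] shift mm [94.2 -1.1 -0.4] q6 now, turn about x deg 0.0
[-0.71177949  0.30899449 -2.46553732]
side cheek_a [ 0.5851 -0.2982  0.1084] 0.93 [262. 143.]
side cheek_a [ 0.5829 -0.3209  0.1011] 0.56 [264. 142.]
side sample_vial [ 0.5833 -0.3114  0.0972] 0.46 [264. 145.]
side ring_a [ 0.4069 -0.2746  0.1104] 0.74 [334. 148.]
side ring_a [ 0.4079 -0.3116  0.11  ] 0.6 [334. 142.]
side pivot [ 0.5185 -0.3035  0.1067] 0.98 [289. 144.]
top cheek_a [ 0.5846 -0.2945  0.1095] 0.75 [500. 162.]
top sample_vial [ 0.5808 -0.3085  0.0971] 0.71 [505. 165.]
top sample_vial [ 0.4401 -0.3087  0.1088] 0.24 [510. 233.]
top sample_vial [ 0.5809 -0.2983  0.108 ] 0.23 [502. 164.]
top ring_a [ 0.4081 -0.3101  0.1057] 0.83 [511. 249.]
top ring_a [ 0.412  -0.2811  0.1174] 0.6 [498. 247.]
top ring_a [ 0.4405 -0.3096  0.1087] 0.39 [510. 233.]
top pivot [ 0.5204 -0.3036  0.1107] 0.58 [506. 193.]
top pivot [ 0.4071 -0.3112  0.1074] 0.51 [512. 250.]
```

Pose agrees from both cameras: vial at about tray (+83, −30) mm. Lower to the floor.

Request:
{"method": "play_rows", "body": {
  "plan": [
    [10, 0, 0, 0, 0, 0, 0.8],
    [20, 0, 0, 0, 0, 0, 0.8],
    [20, 0, 0, 0, 0, 0, 0.8],
    [20, 0, 0, 0, 0, 0, 0.8],
    [12, 0, 0, 0, 0, 0, 0.8],
    [5, 0, 0, 0, 0, 0, 0.8],
    [3, 0, 0, 0, 0, 0, 0.8],
    [2, 0, 0, 0, 0, 0, 0.8],
    [1, 0, 0, 0, 0, 0, 0.8],
    [0, 0, 0, 0, 0, 0, 0.8]
  ]
}}

```text
clock: 21.62
eef_pos: [0.522, -0.3035, 0.0133]
tool_rot: [0.026, 0.706, -0.027, 0.707]
ft_force: [-0.3, 0.1, -2.2]
grip_width: 0.022
```

Request:
{"method": "play_rows", "body": {
  "plan": [
    [1, 0, 0, 0, 0, 0, 0.8],
    [1, 0, 0, 0, 0, 0, 0.8],
    [0.5, 0, 0, 0, 0, 0, 0.8],
    [0, 0, 0, 0, 0, 0, 0.8]
  ]
}}

```text
clock: 21.95
eef_pos: [0.522, -0.3034, 0.0111]
tool_rot: [0.026, 0.706, -0.027, 0.707]
ft_force: [-1.2, 0.1, 2.9]
grip_width: 0.0221
```

Request:
{"method": "play_rows", "body": {
  "plan": [
    [0, 0, 0, 0, 0, 0, 0.5],
    [0, 0, 0, 0, 0, 0, 0.2],
    [0, 0, 0, 0, 0, 0, 0],
    [0, 0, 0, 0, 0, 0, 0],
    [0, 0, 0, 0, 0, 0, 0],
    [0, 0, 0, 0, 0, 0, 0],
    [-10, 0, 0, 0, 0, 0, 0],
    [-25, 0, 0, 0, 0, 0, 0],
    [-25, 0, 0, 0, 0, 0, 0],
    [0, 0, -20, 0, 0, 0, 0],
    [0, 0, -25, 0, 0, 0, 0.4],
    [0, 0, -25, 0, 0, 0, 0.72],
    [0, 0, -20, 0, 0, 0, 0.72],
    [0, 0, 0, 0, 0, 0, 0.72],
    [0, 0, 0, 0, 0, 0, 0.72]
  ]
}}

```text
clock: 23.2
eef_pos: [0.4312, -0.2965, 0.071]
tool_rot: [0.027, 0.706, -0.027, 0.707]
ft_force: [0.7, -0.7, 0.1]
grip_width: 0.0118
```

```bash
python3 - <<'E'
from h import *
w=camera("wrist");save(w,"w5.png")
for n,s in(("wrist",w),("side",camera("side")),("top",camera("top"))):
  for t in ["cheek_a","sample_vial","ring_a","pivot"]:
    for r in pinpoint(t,s):
        if r["centre"][1]<-.15 and r["centre"][0]>.3: print(n,t,np.round(r["centre"],4),round(r["confidence"],2),px(s,r["centre"]).round())
go([0.412,-0.2937,0.03],np.radians(-6.3))
E
```

```text
wrist ring_a [ 0.4114 -0.3093  0.0151] 0.78 [288. 225.]
wrist pivot [ 0.5225 -0.3095  0.0156] 0.69 [306. 408.]
side cheek_a [ 0.5874 -0.2983  0.0151] 0.98 [264. 177.]
side cheek_a [ 0.586  -0.3254  0.0111] 0.49 [266. 174.]
side sample_vial [ 0.5849 -0.3133  0.006 ] 0.75 [266. 178.]
side sample_vial [ 0.5864 -0.3243  0.0099] 0.75 [266. 174.]
side ring_a [ 0.4093 -0.3146  0.0149] 0.58 [333. 176.]
side pivot [ 0.5165 -0.3023  0.0146] 0.9 [291. 177.]
top cheek_a [ 0.5808 -0.3002  0.0149] 0.82 [489. 174.]
top cheek_a [ 0.5844 -0.3229  0.0162] 0.55 [499. 172.]
top sample_vial [ 0.5811 -0.3121  0.0015] 0.63 [492. 175.]
top sample_vial [ 0.4398 -0.3113  0.012 ] 0.33 [496. 238.]
top ring_a [ 0.4078 -0.3141  0.0122] 0.87 [498. 252.]
top ring_a [ 0.4158 -0.2813  0.0204] 0.53 [484. 249.]
top pivot [ 0.5207 -0.3031  0.0137] 0.55 [491. 201.]
pos [ 0.4317 -0.2963  0.07  ] yawTooly 85.7 q6 -0.53 t 23.95 w 0.0117
rot rv [ 0.0352 -0.0001 -0.0001] shift mm [ 40.    0.5 -19.9] q6 now, turn about x deg 2.0
```

View pics/w5.png

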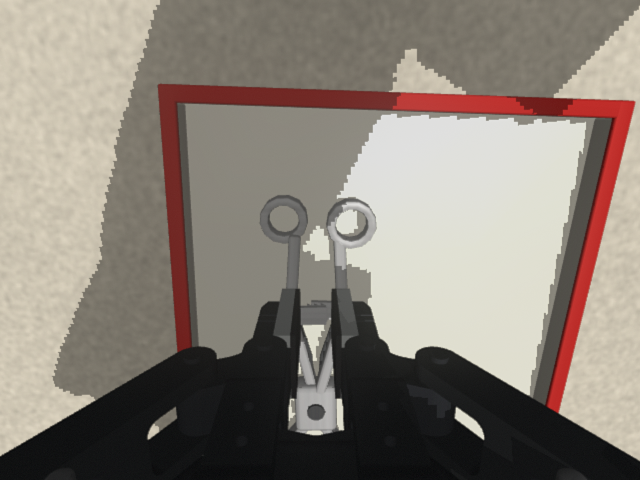

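The wrist view shows the still-locked forceps in the tray with the gripper off it: ring A (284,218), ring B (351,222), block (316,412). Compute the middle between the rings.

```bash
python3 - <<'E'
from h import *
w=camera("wrist")
a=world(w,284,218,.013);b=world(w,351,222,.021);print(a,b,(a+b)/2,np.linalg.norm(a-b), world(w,316,412,.021))
m=(a+b)/2
go([m[0],m[1],0.03],np.radians(-6.3))
E
```

```text
[ 0.40827612 -0.31104402  0.013     ] [ 0.41076034 -0.27785456  0.021     ] [ 0.40951823 -0.29444929  0.017     ] 0.03423027687604889 [ 0.52044835 -0.30323699  0.021     ]
pos [ 0.4317 -0.2964  0.0701] yawTooly 85.7 q6 -0.53 t 24.0 w 0.0121
rot rv [ 0.0352 -0.0001 -0.    ] shift mm [ 40.1  -0.5 -22.2] q6 now, turn about x deg 2.0
```

Request:
{"method": "play_rows", "body": {
  "plan": [
    [0, 0, -11, 0, 0, 0, 0.72],
    [0, -0.2, -10.4, 0, 0, 0, 0.72],
    [20, 0, 0, 0, 0, 0, 0.72],
    [15, 0, 0, 0, 0, 0, 0.72],
    [8, 0, 0, 0, 0, 0, 0.72],
    [2, 0, 0, 0, 0, 0, 0.72],
    [2, 0, 0, 0, 0, 0, 0.72],
    [2, 0, 0, 0, 0, 0, 0.72],
    [2, 0, 0, 0, 0, 0, 0.72],
    [1, 0, 0, 0, 0, 0, 0.72],
    [0, 0, 0, 0, 0, 0, 0.72]
  ]
}}

```text
clock: 24.92
eef_pos: [0.4107, -0.2951, 0.0185]
tool_rot: [0.026, 0.706, -0.027, 0.707]
ft_force: [0.2, 0.1, 2.2]
grip_width: 0.0124
```

```bash
python3 - <<'E'
from h import *
o=get_obs();print(o["eef_pos"],o["ft_force"],o["grip_width"])
for n in("side","top"):
  s=camera(n)
  for t in ["cheek_a","ring_a"]:
    for r in pinpoint(t,s):
        if r["centre"][1]<-.15 and r["centre"][0]>.3: print(n,t,np.round(r["centre"],4),round(r["confidence"],2),px(s,r["centre"]).round())
E
```

```text
[ 0.41072907 -0.2950977   0.01850955] [0.237454   0.12114815 2.20183318] 0.01238293473504279
side cheek_a [ 0.5855 -0.2976  0.0115] 0.93 [265. 178.]
side cheek_a [ 0.5853 -0.324   0.0099] 0.57 [266. 174.]
side cheek_a [ 0.4103 -0.2768  0.0154] 0.3 [332. 182.]
side ring_a [ 0.4111 -0.3121  0.0132] 0.84 [332. 177.]
side ring_a [ 0.4108 -0.2777  0.0135] 0.69 [332. 183.]
top cheek_a [ 0.5831 -0.2968  0.0133] 0.79 [487. 173.]
top cheek_a [ 0.5873 -0.3268  0.0127] 0.68 [500. 171.]
top cheek_a [ 0.44   -0.3087  0.0142] 0.19 [495. 237.]
top cheek_a [ 0.445  -0.2788  0.0196] 0.16 [482. 235.]
top cheek_a [ 0.6233 -0.208   0.0041] 0.16 [445. 157.]
top ring_a [ 0.4099 -0.3127  0.0119] 0.66 [497. 251.]
top ring_a [ 0.4148 -0.2805  0.0158] 0.63 [483. 249.]
```

Contact at 2 N, z = 18.5 mm. Keep pressing in small steps.

Request:
{"method": "play_rows", "body": {
  "plan": [
    [1, 0, 0, 0, 0, 0, 0.72],
    [1, 0, 0, 0, 0, 0, 0.72],
    [1, 0, 0, 0, 0, 0, 0.72],
    [0, 0, 0, 0, 0, 0, 0.72],
    [0, 0, 0, 0, 0, 0, 0.72]
  ]
}}

```text
clock: 25.63
eef_pos: [0.4109, -0.2957, 0.0164]
tool_rot: [0.026, 0.706, -0.027, 0.707]
ft_force: [-2.1, 1.0, 10.4]
grip_width: 0.0117
```

```bash
python3 - <<'E'
from h import *
o=get_obs();print(o["eef_pos"],o["ft_force"],o["grip_width"])
for n in("side","top"):
  s=camera(n)
  for t in ["cheek_a","ring_a"]:
    for r in pinpoint(t,s):
        if r["centre"][1]<-.25 and r["centre"][0]>.3 and r["confidence"]>.4: print(n,t,np.round(r["centre"],4),round(r["confidence"],2),px(s,r["centre"]).round())
E
```

```text
[ 0.410927   -0.29566321  0.0163643 ] [-2.06103739  0.95115543 10.39148925] 0.01173151366327816
side cheek_a [ 0.588  -0.2989  0.0151] 0.97 [264. 177.]
side cheek_a [ 0.4483 -0.2591  0.0197] 0.68 [316. 184.]
side ring_a [ 0.4066 -0.3158  0.0153] 0.76 [334. 175.]
top cheek_a [ 0.5805 -0.298   0.0152] 0.55 [488. 174.]
top cheek_a [ 0.5806 -0.3394  0.0134] 0.44 [506. 173.]
```

```bash
python3 - <<'E'
from h import *
for n in("side","top","wrist"):
  s=camera(n)
  for t in ["cheek_a","ring_a","grip_a","sample_vial"]:
    for r in pinpoint(t,s):
        if r["centre"][1]<-.22 and r["centre"][0]>.3: print(n,t,np.round(r["centre"],4),round(r["confidence"],2),px(s,r["centre"]).round())
print(get_obs()["ft_force"])
E
```

```text
side cheek_a [ 0.4103 -0.3155  0.0135] 0.7 [332. 176.]
side cheek_a [ 0.5857 -0.3009  0.0158] 0.68 [265. 176.]
side cheek_a [ 0.5771 -0.3366  0.01  ] 0.58 [270. 172.]
side ring_a [ 0.4071 -0.311   0.0135] 0.78 [334. 177.]
side ring_a [ 0.4212 -0.2473  0.0162] 0.52 [327. 188.]
side grip_a [ 0.4362 -0.3187  0.014 ] 0.91 [323. 175.]
side grip_a [ 0.4513 -0.2561  0.0191] 0.66 [315. 185.]
side sample_vial [ 0.5833 -0.3133  0.0059] 0.61 [266. 178.]
top cheek_a [ 0.5829 -0.2972  0.0146] 0.9 [487. 173.]
top cheek_a [ 0.581  -0.3362  0.0152] 0.49 [505. 173.]
top ring_a [ 0.4265 -0.2487  0.0216] 0.76 [469. 244.]
top grip_a [ 0.4379 -0.3111  0.0127] 0.89 [496. 238.]
top grip_a [ 0.4536 -0.256   0.0214] 0.5 [471. 231.]
wrist ring_a [ 0.4265 -0.2492  0.0206] 0.88 [440. 343.]
[-1.95659354  0.77807997  9.62989559]
```

Sprung open: ring B is now at (0.426, −0.249), the rings are about 66 mm apart, and the cheeks about 39 mm. Lift straight off.

Request:
{"method": "play_rows", "body": {
  "plan": [
    [-2, 0, 0, 0, 0, 0, 0.72],
    [-3, 0, 0, 0, 0, 0, 0.72],
    [-10, 0, 0, 0, 0, 0, 0.72],
    [-25, 0, 0, 0, 0, 0, 0.72],
    [-30, 0, 0, 0, 0, 0, 0.72],
    [-30, 0, 0, 0, 0, 0, 0.72],
    [0, 0, -35, 0, 0, 0, 0.72],
    [0, 0, -35, 0, 0, 0, 0.72],
    [0, 0, -35, 0, 0, 0, 0.72],
    [0, 0, 0, 0, 0, 0, 0.72],
    [0, 0, 0, 0, 0, 0, 0.72]
  ]
}}

```text
clock: 27.6
eef_pos: [0.3039, -0.2867, 0.1155]
tool_rot: [0.027, 0.707, -0.027, 0.706]
ft_force: [0.4, 0.2, 0.1]
grip_width: 0.0122
```

```bash
python3 - <<'E'
from h import *
tr=R.from_euler("z",-6.3,degrees=True)
for n in("side","top"):
  s=camera(n)
  for t in ["cheek_a","ring_a","pivot","sample_vial","vial_b"]:
    for r in pinpoint(t,s):
        if r["centre"][0]>.3 and r["confidence"]>.3: print(n,t,np.round(r["centre"],4),round(r["confidence"],2),"tray",tr.inv().apply(np.array(r["centre"])-[.504,-.2716,0]).round(3))
  if n=="side": a=cv2.resize(s["frame"][140:210,220:380],(800,350),interpolation=cv2.INTER_CUBIC)
  else: b=cv2.resize(s["frame"][130:290,420:540],(180,240),interpolation=cv2.INTER_CUBIC);b=cv2.rotate(b,cv2.ROTATE_90_CLOCKWISE)
f=np.zeros((540,800,3),np.uint8);f[:350]=a;f[355:535,:240]=b
cv2.imwrite("pics/end.png",f[:,:,::-1])
print(get_obs()["eef_pos"],get_obs()["ft_force"])
E
```

```text
side cheek_a [ 0.5835 -0.2967  0.0167] 0.67 tray [ 0.082 -0.016  0.017]
side cheek_a [ 0.5784 -0.3377  0.0111] 0.47 tray [ 0.081 -0.058  0.011]
side cheek_a [ 0.4085 -0.3142  0.0114] 0.34 tray [-0.09  -0.053  0.011]
side ring_a [ 0.4107 -0.3128  0.0162] 0.86 tray [-0.088 -0.051  0.016]
side ring_a [ 0.4197 -0.2455  0.0194] 0.62 tray [-0.087  0.017  0.019]
side ring_a [ 0.4517 -0.2582  0.0187] 0.38 tray [-0.053  0.008  0.019]
side sample_vial [ 0.5853 -0.3139  0.0027] 0.65 tray [ 0.085 -0.033  0.003]
side sample_vial [ 0.5772 -0.3362  0.0121] 0.35 tray [ 0.08  -0.056  0.012]
side vial_b [0.581  0.1643 0.0017] 0.79 tray [0.029 0.442 0.002]
side vial_b [ 0.5918  0.3851 -0.0023] 0.73 tray [ 0.015  0.662 -0.002]
side vial_b [ 0.6201 -0.2063  0.0022] 0.52 tray [0.108 0.078 0.002]
top cheek_a [ 0.581  -0.3386  0.0162] 0.7 tray [ 0.084 -0.058  0.016]
top cheek_a [ 0.5822 -0.2964  0.0123] 0.68 tray [ 0.08  -0.016  0.012]
top ring_a [ 0.4093 -0.3142  0.0114] 0.61 tray [-0.089 -0.053  0.011]
top ring_a [ 0.4266 -0.2487  0.022 ] 0.54 tray [-0.079  0.014  0.022]
top pivot [ 0.5178 -0.3043  0.0112] 0.75 tray [ 0.017 -0.031  0.011]
top sample_vial [ 0.5835 -0.309  -0.001 ] 0.62 tray [ 0.083 -0.028 -0.001]
top sample_vial [ 0.4378 -0.3111  0.0155] 0.56 tray [-0.061 -0.047  0.016]
top sample_vial [0.6536 0.2794 0.001 ] 0.55 tray [0.088 0.564 0.001]
top vial_b [ 5.901e-01  3.821e-01 -1.000e-04] 0.62 tray [ 0.014  0.659 -0.   ]
top vial_b [ 0.6233 -0.2068  0.0037] 0.58 tray [0.111 0.077 0.004]
[ 0.3057777  -0.28704845  0.11494936] [-0.14483867  0.16868399  0.45130899]
```

View pics/end.png

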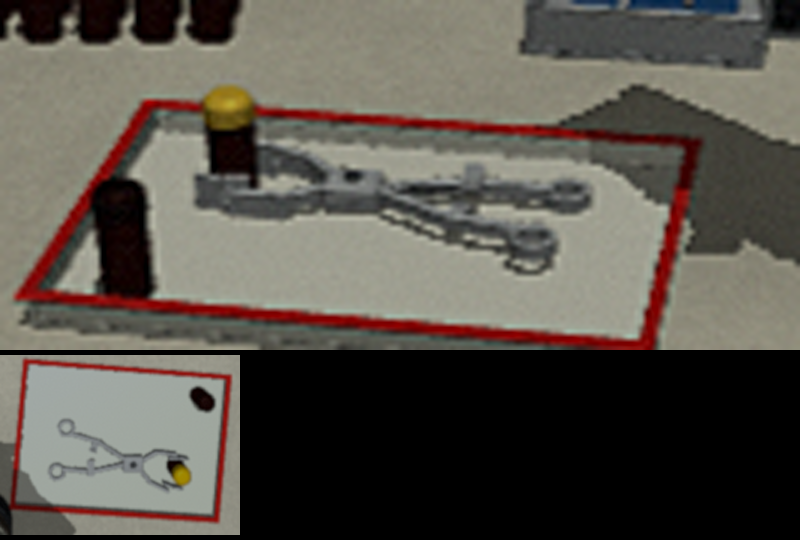

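The last view shows the vial upright in the tray, cap at (228,105). The forceps lies open, with rings at (570,193) and (530,240), and vial_d at (125,240) is unmoved.

```bash
python3 -c "
from workcell import *
print(job_done(), get_obs()['clock'])"
```

```text
the job is handed in; nothing more can be done
the job is handed in; nothing more can be done
```

I clamped the yellow-capped vial in the steel forceps, carried it to the red-rimmed tray, stood it on the floor and freed the ratchet. I handed the job in about 28 s into the 67 s limit. The hand-in gives no verdict.

**Sequence:** I took the forceps by its hinge block, laid it around the vial, and squeezed the shanks to about 27 mm. The lock held with the gripper off (handle about 0.06 rad, estimated from the ring spacing). I then lifted the vial about 100 mm, carried it level, lowered it onto the tray floor and let go. Pressing between the rings with about 10 N freed the ratchet, and the handles sprang apart.

**Last checks:**
- **Vial:** upright in the final picture, at about tray (+84, −30) mm, with its base within about 4 mm of floor height.
- **Forceps:** open, with rings about 67 mm and cheeks about 41 mm apart. The pivot was at about tray (+17, −31) mm.
- **Other vials:** the top and side cameras put all three within a few mm of where they started.
- **Robot:** clear of everything, with no force beyond noise at the wrist.

**Less certain:** cheek A's inner face stands close to the vial, within the networks' few-mm error. A light touch can't be ruled out, and I had no reading of the force between them. The top camera also reported one false "sample_vial" on a shank, which the picture contradicted.

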